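# Pick out the solid hub blank and present it to the welding positioner

## Robot

A 6-joint arm with a two-finger parallel gripper is mounted at the origin on the work surface. World frame = base frame: x ahead of the robot, y to its left, z up, the work surface at z = 0. Lengths are in mm, angles in degrees, forces in N, time in s.
With the tool pointing down it reaches from about 400 to 925 mm from the base axis. Payload 12.5 kg.
Tool frame: the origin (TCP) lies on the centre line of the jaws, within the pads' length; the fingertips stand 14 mm ahead of it and the grasp point (between the pads) lies 5 mm behind it; z points along the fingers, y is the direction in which the jaws open and shut (so a half turn about z gives the same grasp; the last joint's range is limited). The gripper opens to 95 mm and grips with 3 to 60 N. Pads are 20 mm wide; open, the fingers measure 119 mm over their backs; the gripper's body (75 mm by 180 mm) begins 59 mm behind the grasp point.
Start: joints at [-77.67, 28.126, 89.318, -0, 62.55, -6.05], TCP at [197.102, -593.124, 228.661] pointing down, gripper open.
Joint ranges: [-177.58, 177.58], [-47.91, 125.51], [2.72, 160], [-65.01, 245.01], [3.68, 167.84], [-153.87, 153.87]. Speed limits (degrees/s): [127.2, 127.2, 159.86, 180, 180, 180].

## Interface

Orientations are given as [roll, pitch, yaw] about the fixed x, y, z axes, in that order (R = Rz(yaw) Ry(pitch) Rx(roll)).
In Python, from cell import r gives the robot as it stands.
- The arm moves only by the shell command python3 -m inch 'ROWS' [FORCE]. ROWS is JSON, a list of rows, each a list of 7 numbers: the shift along the tool's x, y, z each as a share of 100 cm, from -1 to 1, then the turn, a rotation vector about the tool's x, y, z each as a share of 0.08 rad, from -1 to 1, then the closure in counts, from 0 (fully open) to 255 (shut). A call has 1 to 5 rows; each row shifts and turns the commanded pose from where the row before left it, along the tool's axes as they then stand; what a row does not reach is not made up. A row lasts 1/12 s, in which the tool goes at most 41.7 mm and 7.16 degrees, less where a joint would pass 70% of its speed; a pose out of reach is approached as far as the arm can. A call with a number of a shift or a turn outside -1 to 1 is refused whole. A call with a gripper value outside its range is refused whole. The fingers move at their own pace and stop on an object; FORCE is the grip in N (left out, the last holds). Time passes only in rows, so rows that do not move let the fingers close. It gives the time, the measured TCP pose, the force and the opening at its end, in the units of the state.
- r.get_obs(): the state, without advancing time (a new reading comes with each control period).
- r.get_image(name): name is "side" or "top" or "wrist"; returns the picture (384x512x3 uint8, red, green, blue); there is no depth.
- r.calibration(name): a dict with "mtx" (3x3 intrinsics, pixels), "rvec" (rotation vector, rad) and "tvec" (3), from world to camera coordinates, as OpenCV has them. Camera axes: x right, y down, z forward; pixel columns grow to the right and rows downward; lengths in mm; the calibration is good to about 2 mm. A picture is of the moment at which its call begins: read the wrist's pose just before it. calibration takes no time and is no camera call; for the wrist camera it gives the pose at the moment of the call.
- r.hand_in(): hands the job in, once; it reports no verdict.
The state is a dict: "clock": time; "joint_pos": joint angles; "qvel": joint speeds; "tau": joint torques, N m; "position": TCP position; "eef_rot": TCP orientation; "force": force on the tool from outside, world axes, zero at the start; "torque": the same for the moment, N m; "grip_width": finger opening in mm.
Only numpy, scipy, OpenCV 4.12 (cv2) and the standard library are available. Lean on these libraries where they do the work, as an engineer would, in place of code of your own. Each camera call takes 0.05 s, during which the arm holds its last target. There are 200 camera calls.

## Task

First turn the welding positioner's faceplate by its red handle one full turn anticlockwise (seen from above) to see that it runs free all the way round, and leave it there. Then lift the two hub blanks clear of the table in turn to feel which is the heavier, setting the lighter one back down upright where it stood. Finish while holding the heavier blank upright in the gripper, a few centimetres above the centre of the faceplate and not touching it, and leave the other things on the bench alone.

Things in the scene. Friction and masses are not known exactly. Their poses are not given: they have to be found in the camera images.
- faceplate (a joint): turning angle of the positioner's faceplate in rad, about its upright axis; grows anticlockwise as seen from above; it starts within 0.15 of 0, a full turn is 6.28, and it can run on to 8.5. Friction about 0.12 N m; it stays where it is left
- plate_centre (a point): centre of the top face of the faceplate, 70 mm above the table, on the turning axis (marked by a black disc 30 mm across). The faceplate is an aluminium disc 190 mm across with dark rings and slots, on a blue base 170 x 170 mm
- handle: upright red handle on the faceplate: round sleeve 18 mm across, 50 mm high, spinning freely on its pin, 72 mm from the turning axis; origin at the centre of its foot, 4 mm above the faceplate's top; z up. Can be gripped from above and led round with the gripper's direction unchanged
- hub_a: one of two alike bright steel hub blanks with a copper band: round foot 56 mm across, 10 mm high; body 40 mm across up to 66 mm (grasp there); origin at the centre of the underside, z up; stands on the table. One has a heavy core inside (0.45 to 0.67 kg in all), the other a light one (0.20 to 0.30 kg); which is which changes and cannot be seen. The core has about 1 mm of play
- hub_b: one of two alike bright steel hub blanks with a copper band: round foot 56 mm across, 10 mm high; body 40 mm across up to 66 mm (grasp there); origin at the centre of the underside, z up; stands on the table. One has a heavy core inside (0.45 to 0.67 kg in all), the other a light one (0.20 to 0.30 kg); which is which changes and cannot be seen. The core has about 1 mm of play
- hammer: hammer with a wooden handle lying behind the working area, about 300 mm long; a bystander, origin on its underside (at its handle's side: along x, handle to -x)
- brush: brush lying behind the positioner, about 200 mm long; a bystander, origin on its underside (at its handle's side: along x, handle to -x)
- square: red L-shaped setting-up square lying flat, 90 x 101 mm, 20 mm high; a bystander, origin on its underside
- offcut: offcut of bright steel angle, 110 mm long, 50 x 50 mm, one leg flat on the table, the other upright; a bystander, origin on its underside
- tin: open yellow tin, 72 mm across, 85 mm high; a bystander, origin on its underside
- collar: plain steel ring, 60 mm outside, 20 mm high; a bystander, origin on its underside
- spray: green can, 56 mm across, 150 mm high; a bystander, origin on its underside
Not all that is in view belongs to the job. What is shaped like the part that bears faceplate but brown or purple is not meant.

How it is judged:
By the outcome, as a careful person would: the job done as asked, in the order asked, and still so for the second after the job is handed in, while the arm keeps its last pose, push and grip.
It also fails if it takes over 72 s, if anything falls off the work surface, if the arm or the gripper's body presses on something with over 40 N, if the wrist force passes 120 N, or if a joint passes its speed limit or range.

## Working session

There is one attempt and no reset: what is moved stays moved. The work goes in short steps, Python scripts to look and compute and a shell command to move; the robot and the scene stay as the last step left them, time stands still between calls to the robot, and variables do not carry over. Pictures are saved under pics/ and viewed, about 8 in all and at most 12, crops included, and the job is handed in when it is done.

```bash
mkdir -p pics; ls; cat > h.py <<'E'
import numpy as np, cv2
from cell import r
def P(n):
    c=r.calibration(n); return [np.array(c[k],float) for k in("mtx","rvec","tvec")]
def ray(n,u,v,z,c=None):
    K,rv,t=c or P(n); R=cv2.Rodrigues(rv)[0]; d=R.T@np.linalg.inv(K)@[u,v,1]; o=-R.T@t.ravel()
    return o+d*(z-o[2])/d[2]
def proj(n,p,c=None):
    K,rv,t=c or P(n); return cv2.projectPoints(np.array(p,float).reshape(-1,3),rv,t,K,None)[0].reshape(-1,2)
E
python3 - <<'E'
from h import *
for n in("top","side"):
    im=r.get_image(n); cv2.imwrite(f"pics/{n}0.png",cv2.resize(im[...,::-1],(800,600),interpolation=cv2.INTER_CUBIC)); np.save(f"pics/{n}0.npy",im)
    K,rv,t=P(n); print(n,K.tolist(),(-cv2.Rodrigues(rv)[0].T@t.ravel()).round())
print(r.get_obs())
E
```

```text
pics
top [[441.42994139947496, 0.0, 249.67516343790592], [0.0, 441.42994139947496, 186.73559388716038], [0.0, 0.0, 1.0]] [ 411.  -39. 1335.]
side [[408.7155057988939, 0.0, 255.67171654081534], [0.0, 408.7155057988939, 194.5034959387956], [0.0, 0.0, 1.0]] [ 422.  894. 1004.]
{'clock': 0.1, 'joint_pos': array([-7.76700913e+01,  2.81596570e+01,  8.93468153e+01, -4.34858475e-04,
        6.25478573e+01, -6.05019205e+00]), 'qvel': array([-0.0398191 , -0.15784086, -0.15085114,  0.05621363, -0.04000815,
        0.10816577]), 'tau': array([ 4.45865429e-03, -6.13624048e+01, -2.58605647e+01,  6.94549992e-02,
        4.70354548e-02, -6.52829863e-05]), 'position': array([ 197.05483641, -592.91527637,  228.13032157]), 'eef_rot': array([-1.79945932e+02, -5.34276026e-03,  1.83802989e+01]), 'force': array([ 0.34133371, -0.00508165, -0.49565144]), 'torque': array([ 0.01195347, -0.03674081,  0.01079373]), 'grip_width': 95.1248812935731}
```

View pics/top0.png

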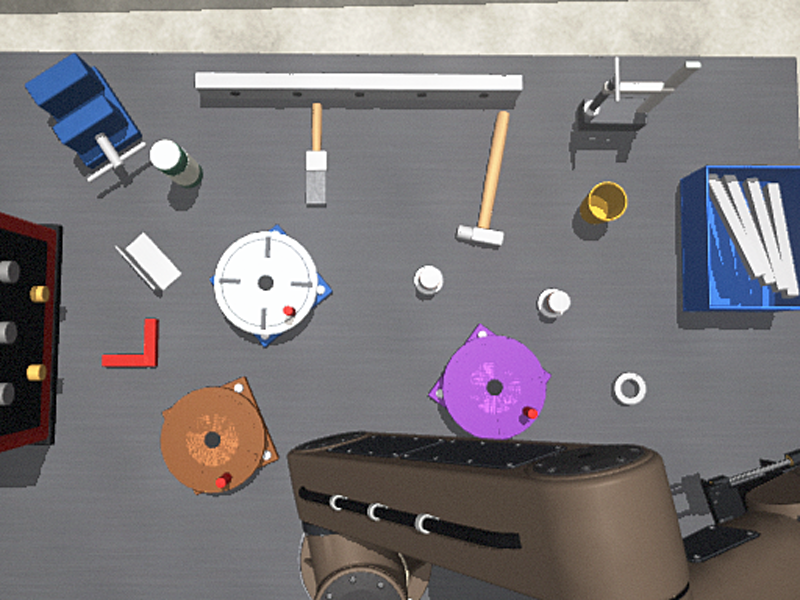

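View pics/side0.png

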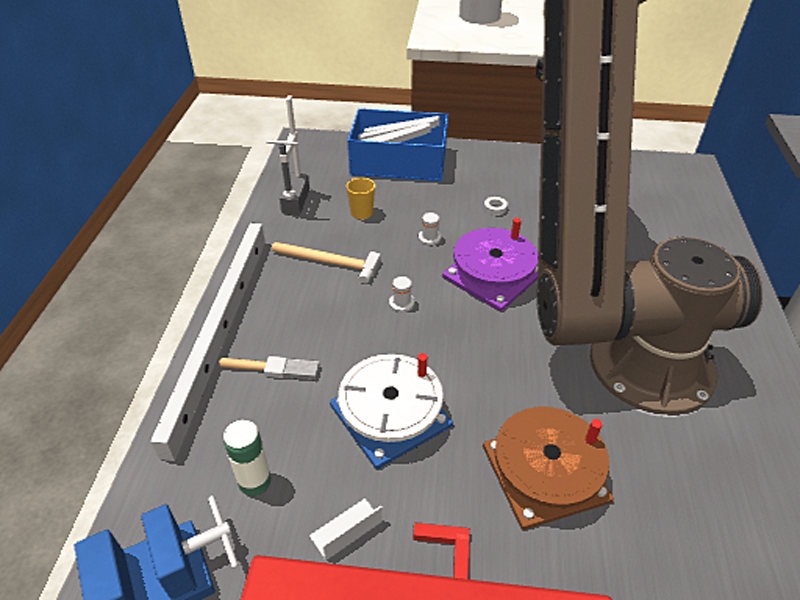

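Top view (800-px scale): the true faceplate is at (265,283) with its handle at (289,311). The hubs are at (428,280) and (554,302). The purple and brown plates are decoys. Next I'll measure these positions.

```bash
python3 - <<'E'
from h import *
s=.64
def blob(n,mask,uv,rad=30):
    u,v=np.array(uv)*s
    N,l,st,c=cv2.connectedComponentsWithStats(mask.astype(np.uint8),connectivity=4)
    best=[(np.hypot(*(c[i]-[u,v])),i) for i in range(1,N) if st[i,4]>12]
    d,i=min(best); return c[i],st[i].tolist()
T={n:np.load(f"pics/{n}0.npy").astype(int) for n in("top","side")}
def masks(a): 
    R,G,B=a[...,0],a[...,1],a[...,2]
    return dict(black=a.max(2)<60, red=(R>120)&(G<60)&(B<60), white=a.min(2)>150)
pts=dict(centre=("black",(265,283),(391,393),70),handle=("red",(289,311),(422,365),None))
for k,(m,t,sd,z) in pts.items():
    a,sa=blob("top",masks(T["top"])[m],t); b,sb=blob("side",masks(T["side"])[m],sd)
    print(k,a,sa,b,sb)
    for zz in ([70] if z else [124,99]): print(zz,ray("top",*a,zz).round(1),ray("side",*b,zz).round(1))
for k,t,sd in(("h1",(428,280),(402,290)),("h2",(554,302),(430,228))):
    for n,p in(("top",t),("side",sd)):
        u,v=(np.array(p)*s).astype(int); c=T[n][v-20:v+20,u-20:u+20].astype(np.uint8)
        cv2.imwrite(f"pics/{k}{n}.png",cv2.resize(c[...,::-1],(400,300) if 0 else (300,300),interpolation=cv2.INTER_NEAREST))
        print(k,n,"origin",u-20,v-20)
cv2.imwrite("pics/hubs.png",np.vstack([np.hstack([cv2.imread(f"pics/{k}{n}.png") for n in("top","side")]) for k in("h1","h2")]))
E
```

```text
centre [125.90909091 115.40909091] [121, 110, 9, 10, 22] [249.75       251.07142857] [246, 248, 9, 8, 56]
70 [704.2 319.5  70. ] [513.5 186.6  70. ]
handle [ 99. 217.] [99, 204, 1, 27, 27] [269.78571429 234.38095238] [268, 229, 5, 12, 42]
124 [409.5 370.2 124. ] [459.9 163.5 124. ]
99 [409.5 378.7  99. ] [460.9 142.8  99. ]
h1 top origin 253 159
h1 side origin 237 165
h2 top origin 334 173
h2 side origin 255 125
```

View pics/hubs.png

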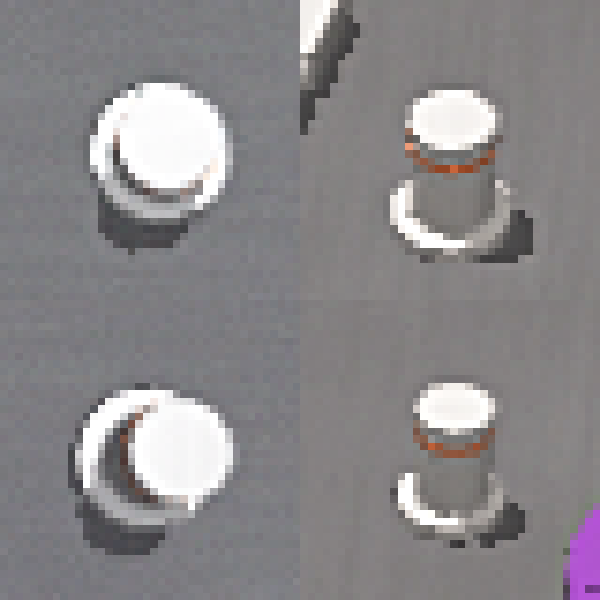

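Each hub's top disc centre, in full-frame pixels: h1 top (275.0,176.8), h1 side (257,180.5), h2 top (357.6,192.3), h2 side (275,138.8).

```bash
python3 - <<'E'
from h import *
for k,a,b in(("h1",(275,176.8),(257,180.5)),("h2",(357.6,192.3),(275,138.8))):
    print(k,ray("top",*a,66).round(1),ray("side",*b,66).round(1))
T=np.load("pics/top0.npy").astype(int); S=np.load("pics/side0.npy").astype(int)
def loc(im,u,v,w,f):
    c=im[v-w:v+w,u-w:u+w]; m=f(c); y,x=np.nonzero(m); return (x.mean()+u-w,y.mean()+v-w),m.sum(),(x.min()+u-w,x.max()+u-w,y.min()+v-w,y.max()+v-w)
dk=lambda c:c.max(2)<75; rd=lambda c:(c[...,0]>100)&(c[...,1]<.5*c[...,0])
a=loc(T,170,181,8,dk);print(a,ray("top",*a[0],70).round(1))
a=loc(S,250,251,8,dk);print(a,ray("side",*a[0],70).round(1))
a=loc(T,185,199,9,rd);print(a,[ray("top",*a[0],z).round(1) for z in(124,99)])
a=loc(S,270,233,12,rd);print(a,[ray("side",*a[0],z).round(1) for z in(124,99)])
# plate disc ellipse
m=(T.min(2)>185).astype(np.uint8); c=[q for q in cv2.findContours(m,0,1)[0] if cv2.pointPolygonTest(q,(160,190),False)>0]
for q in c: e=cv2.fitEllipse(cv2.convexHull(q));print(e,ray("top",*e[0],70).round(1))
E
```

```text
h1 [ 528.8 -114.3   66. ] [ 525.8 -114.2   66. ]
h2 [ 485.7 -352.4   66. ] [ 483.7 -352.9   66. ]
((np.float64(170.07692307692307), np.float64(181.46153846153845)), np.int64(13), (np.int64(166), np.int64(174), np.int64(177), np.int64(185))) [512.7 187.5  70. ]
((np.float64(249.66666666666669), np.float64(251.0701754385965)), np.int64(57), (np.int64(245), np.int64(254), np.int64(248), np.int64(255))) [513.7 186.7  70. ]
((np.float64(184.1), np.float64(198.43333333333334)), np.int64(30), (np.int64(181), np.int64(187), np.int64(196), np.int64(201))) [array([462. , 138.5, 124. ]), array([463. , 142.1,  99. ])]
((np.float64(269.93243243243245), np.float64(232.6891891891892)), np.int64(74), (np.int64(267), np.int64(273), np.int64(226), np.int64(240))) [array([460. , 157.4, 124. ]), array([461.1, 136.4,  99. ])]
((170.5879669189453, 180.77581787109375), (65.19284057617188, 68.56977081298828), 92.1019058227539) [514.7 186.1  70. ]
```

```bash
python3 -m inch '[[0,0,0,0,0,1,0],[0,0,0,0,0,1,0],[0,0,0,0,0,1,0],[0,0,0,0,0,1,0],[0,0,0,0,0,0,0]]' 
python3 -m inch '[[0.03,-0.02,0,0,0,0,0],[0.03,-0.02,0,0,0,0,0],[0.03,-0.02,0,0,0,0,0],[0.03,-0.02,0,0,0,0,0],[0.03,-0.02,0,0,0,0,0]]' 
python3 -m inch '[[0.03,-0.02,0,0,0,0,0],[0.03,-0.02,0,0,0,0,0],[0.03,-0.02,0,0,0,0,0],[0.03,-0.02,0,0,0,0,0],[0.03,-0.02,0,0,0,0,0]]'
```

```text
clock: 0.52
position: [197.1, -593.0, 228.3]
eef_rot: [-180.0, 0.0, -0.2]
force: [0.0, 0.6, -0.8]
grip_width: 95.0
clock: 0.93
position: [348.1, -491.8, 228.5]
eef_rot: [-180.0, 0.0, 0.2]
force: [0.8, -0.7, -0.3]
grip_width: 95.0
clock: 1.35
position: [498.2, -391.6, 228.5]
eef_rot: [-180.0, 0.0, 0.2]
force: [0.3, -1.0, 0.7]
grip_width: 95.2
```

```bash
python3 -m inch '[[-0.0025,-0.0353,0,0,0,0,0],[-0.0025,-0.0353,0,0,0,0,0],[-0.0025,-0.0353,0,0,0,0,0],[-0.0025,-0.0353,0,0,0,0,0],[-0.0025,-0.0353,0,0,0,0,0]]' 
python3 -m inch '[[-0.0025,-0.0353,0,0,0,0,0],[-0.0025,-0.0353,0,0,0,0,0],[-0.0025,-0.0353,0,0,0,0,0],[-0.0025,-0.0353,0,0,0,0,0],[-0.0025,-0.0353,0,0,0,0,0]]' 
python3 -m inch '[[-0.0025,-0.0353,0,0,0,0,0],[-0.0025,-0.0353,0,0,0,0,0],[-0.0025,-0.0353,0,0,0,0,0],[-0.0025,-0.0353,0,0,0,0,0],[-0.0025,-0.0353,0,0,0,0,0]]' 
python3 - <<'E'
from h import *
c=P("wrist"); im=r.get_image("wrist"); print(r.get_obs()["position"],proj("wrist",[[460.5,138.5,124],[513.5,187,70]],c))
m=im.copy(); 
for p in proj("wrist",[[460.5,138.5,124],[513.5,187,70]],c): cv2.circle(m,tuple(int(x) for x in p),4,(0,255,0),1)
cv2.imwrite("pics/w1.png",m[...,::-1]); np.save("pics/w1.npy",im)
E
```

```text
clock: 1.77
position: [483.8, -214.7, 228.4]
eef_rot: [-180.0, 0.0, 0.2]
force: [0.6, 0.6, 0.6]
grip_width: 95.4
clock: 2.18
position: [471.1, -38.3, 228.6]
eef_rot: [180.0, 0.0, 0.2]
force: [0.8, -0.4, -0.7]
grip_width: 95.3
clock: 2.6
position: [458.5, 138.3, 228.7]
eef_rot: [180.0, -0.0, 0.2]
force: [1.5, -0.1, 0.4]
grip_width: 95.1
[458.01400584 142.58668726 228.68030982] [[256.57015202 189.93032679]
 [214.28094195 131.37929886]]
```

View pics/w1.png

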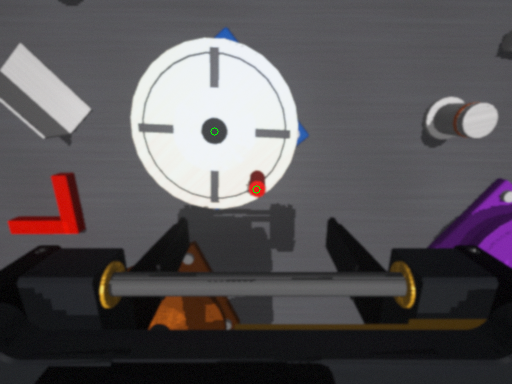

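Wrist view: the projected plate centre falls on the black disc at (214,131), and the handle point falls on its top at (256,189). The positions check out, so I'll descend.

```bash
python3 -m inch '[[0.0025,0.004,0.025,0,0,0,0],[0,0,0.025,0,0,0,0],[0,0,0.025,0,0,0,0],[0,0,0.025,0,0,0,0],[0,0,0.025,0,0,0,0]]' 
python3 -m inch '[[0,0,0,0,0,0,130],[0,0,0,0,0,0,230],[0,0,0,0,0,0,255],[0,0,0,0,0,0,255],[0,0,0,0,0,0,255]]' 20
python3 -m inch '[[0,0,0,0,0,0,255],[0,0,0,0,0,0,255],[0,0,0,0,0,0,255],[0,0,0,0,0,0,255],[0,0,0,0,0,0,255]]'
```

```text
clock: 3.07
position: [461.4, 132.6, 102.5]
eef_rot: [180.0, -0.0, 0.2]
force: [-0.2, 0.6, -0.3]
grip_width: 94.9
clock: 3.48
position: [462.1, 132.6, 104.9]
eef_rot: [-180.0, -0.1, 0.1]
force: [-1.0, -0.0, 0.2]
grip_width: 67.3
clock: 3.9
position: [461.5, 132.6, 103.7]
eef_rot: [180.0, -0.0, 0.0]
force: [0.1, 0.5, -0.1]
grip_width: 33.8
```

```bash
python3 -m inch '[[0,-0.0055,0,0,0,0,255],[0,0,0,0,0,0,255],[0,0,0,0,0,0,255],[0,0,0,0,0,0,255],[0,0,0,0,0,0,255]]'
python3 -m inch '[[0,0,0,0,0,0,255],[0,0,0,0,0,0,255],[0,0,0,0,0,0,255],[0,0,0,0,0,0,255],[0,0,0,0,0,0,255]]'
```

```text
clock: 4.32
position: [461.7, 138.3, 103.6]
eef_rot: [-180.0, -0.0, 0.0]
force: [0.8, 3.6, -1.0]
grip_width: 17.2
clock: 4.73
position: [461.8, 138.2, 103.6]
eef_rot: [-180.0, -0.0, 0.0]
force: [1.6, 4.8, -2.6]
grip_width: 17.8
```

```bash
python3 - <<'E'
from h import *
im=r.get_image("side"); np.save("pics/s1.npy",im)
cv2.imwrite("pics/s1.png",cv2.resize(im[180:320,180:360][...,::-1],None,fx=4,fy=4,interpolation=cv2.INTER_CUBIC)); print(r.get_obs())
c=np.array([513.5,187.]); p=r.get_obs()["position"][:2]; d=p-c; print(np.hypot(*d),np.degrees(np.arctan2(d[1],d[0])))
E
```

```text
{'clock': 4.7833, 'joint_pos': array([8.79791628e+00, 2.72695963e+01, 1.16444320e+02, 4.46480523e-03,
       3.62427407e+01, 9.87567850e+01]), 'qvel': array([-0.0167392 ,  0.05653163, -0.06406991,  0.06831604, -0.08554188,
       -0.05060834]), 'tau': array([-1.81054384e+00, -5.09667778e+01, -1.42346638e+01, -6.53169975e-01,
        7.54633918e-01,  3.88373475e-03]), 'position': array([461.8490529 , 138.17744832, 103.61446375]), 'eef_rot': array([-1.79990790e+02, -4.24349483e-02,  3.75279127e-02]), 'force': array([ 2.26021001,  4.96428102, -2.19727663]), 'torque': array([ 0.9007568 , -0.46953388, -0.00692289]), 'grip_width': 17.389407468267148}
71.07363709303655 -136.6124882214623
```

View pics/s1.png

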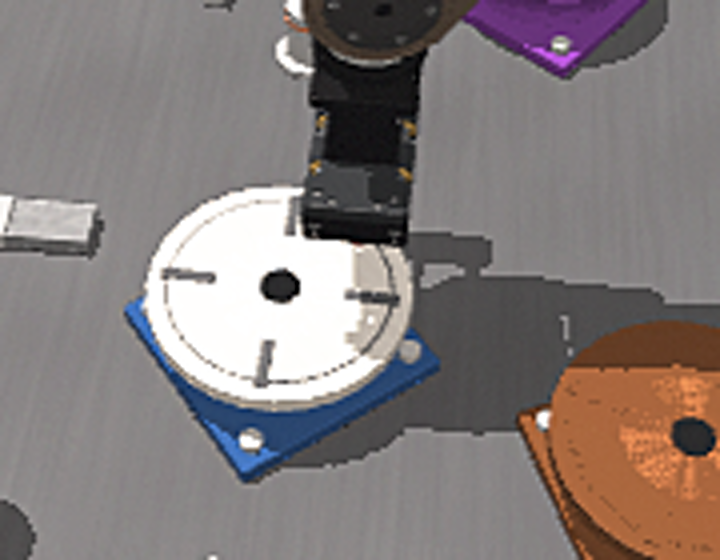

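The handle is gripped at 17.4 mm. Next I'll work out the circle increments.

```bash
python3 - <<'E'
import numpy as np
a=np.radians(-136.6+10*np.arange(37)); x=.0715*np.cos(a);y=.0715*np.sin(a)
for i,(p,q) in enumerate(zip(np.diff(x).round(4),-np.diff(y).round(4))): print(i,p,q, (x[i+1]*1000+513.5).round(),(y[i+1]*1000+187).round())
E
```

```text
0 0.0093 0.0083 471.0 130.0
1 0.0106 0.0065 481.0 123.0
2 0.0116 0.0046 493.0 118.0
3 0.0122 0.0025 505.0 116.0
4 0.0125 0.0003 518.0 116.0
5 0.0123 -0.0018 530.0 117.0
6 0.0118 -0.0039 542.0 121.0
7 0.011 -0.0059 553.0 127.0
8 0.0098 -0.0077 563.0 135.0
9 0.0083 -0.0093 571.0 144.0
10 0.0065 -0.0106 577.0 155.0
11 0.0046 -0.0116 582.0 167.0
12 0.0025 -0.0122 585.0 179.0
13 0.0003 -0.0125 585.0 191.0
14 -0.0018 -0.0123 583.0 204.0
15 -0.0039 -0.0118 579.0 215.0
16 -0.0059 -0.011 573.0 226.0
17 -0.0077 -0.0098 565.0 236.0
18 -0.0093 -0.0083 556.0 244.0
19 -0.0106 -0.0065 546.0 251.0
20 -0.0116 -0.0046 534.0 256.0
21 -0.0122 -0.0025 522.0 258.0
22 -0.0125 -0.0003 509.0 258.0
23 -0.0123 0.0018 497.0 257.0
24 -0.0118 0.0039 485.0 253.0
25 -0.011 0.0059 474.0 247.0
26 -0.0098 0.0077 464.0 239.0
27 -0.0083 0.0093 456.0 230.0
28 -0.0065 0.0106 450.0 219.0
29 -0.0046 0.0116 445.0 207.0
30 -0.0025 0.0122 442.0 195.0
31 -0.0003 0.0125 442.0 183.0
32 0.0018 0.0123 444.0 170.0
33 0.0039 0.0118 448.0 159.0
34 0.0059 0.011 454.0 148.0
35 0.0077 0.0098 462.0 138.0
```

```bash
python3 -m inch '[[0.0093,0.0083,0,0,0,0,255],[0.0106,0.0065,0,0,0,0,255],[0.0116,0.0046,0,0,0,0,255],[0.0122,0.0025,0,0,0,0,255],[0,0,0,0,0,0,255]]' 12
python3 -m inch '[[0.0125,0.0003,0,0,0,0,255],[0.0123,-0.0018,0,0,0,0,255],[0.0118,-0.0039,0,0,0,0,255],[0.011,-0.0059,0,0,0,0,255],[0.0098,-0.0077,0,0,0,0,255]]'
```

```text
clock: 5.2
position: [507.4, 115.7, 103.6]
eef_rot: [-180.0, -0.1, -0.0]
force: [0.8, 2.9, 3.3]
grip_width: 17.5
clock: 5.62
position: [563.2, 134.3, 103.6]
eef_rot: [179.9, 0.0, 0.0]
force: [-0.9, -1.8, 0.5]
grip_width: 17.6
```

Forces are small, so I'll keep going.

```bash
python3 -m inch '[[0.0083,-0.0093,0,0,0,0,255],[0.0065,-0.0106,0,0,0,0,255],[0.0046,-0.0116,0,0,0,0,255],[0.0025,-0.0122,0,0,0,0,255],[0.0003,-0.0125,0,0,0,0,255]]'
python3 -m inch '[[-0.0018,-0.0123,0,0,0,0,255],[-0.0039,-0.0118,0,0,0,0,255],[-0.0059,-0.011,0,0,0,0,255],[-0.0077,-0.0098,0,0,0,0,255],[-0.0093,-0.0083,0,0,0,0,255]]'
python3 -m inch '[[-0.0106,-0.0065,0,0,0,0,255],[-0.0116,-0.0046,0,0,0,0,255],[-0.0122,-0.0025,0,0,0,0,255],[-0.0125,-0.0003,0,0,0,0,255],[-0.0123,0.0018,0,0,0,0,255]]'
```

```text
clock: 6.03
position: [586.4, 191.3, 103.6]
eef_rot: [180.0, -0.1, 0.0]
force: [5.3, -2.6, -2.2]
grip_width: 17.9
clock: 6.45
position: [557.2, 245.5, 103.6]
eef_rot: [-180.0, -0.2, 0.0]
force: [4.9, 1.2, -2.5]
grip_width: 17.6
clock: 6.87
position: [496.7, 257.3, 103.6]
eef_rot: [-180.0, -0.1, 0.1]
force: [3.4, -1.2, -1.6]
grip_width: 17.9
```

```bash
python3 -m inch '[[-0.0118,0.0039,0,0,0,0,255],[-0.011,0.0059,0,0,0,0,255],[-0.0098,0.0077,0,0,0,0,255],[-0.0083,0.0093,0,0,0,0,255],[-0.0065,0.0106,0,0,0,0,255]]'
python3 -m inch '[[-0.0046,0.0116,0,0,0,0,255],[-0.0025,0.0122,0,0,0,0,255],[-0.0003,0.0125,0,0,0,0,255],[0.0018,0.0123,0,0,0,0,255],[0.0039,0.0118,0,0,0,0,255]]'
python3 -m inch '[[0.0059,0.011,0,0,0,0,255],[0.0077,0.0098,0,0,0,0,255],[0.0018,0.0017,0,0,0,0,255],[0,0,0,0,0,0,255],[0,0,0,0,0,0,255]]'
python3 - <<'E'
from h import *
im=r.get_image("side"); o=r.get_obs(); print(o["position"],o["force"])
cv2.imwrite("pics/s2.png",cv2.resize(im[180:320,180:360][...,::-1],None,fx=4,fy=4,interpolation=cv2.INTER_CUBIC))
E
```

```text
clock: 7.28
position: [449.7, 219.0, 103.6]
eef_rot: [180.0, -0.1, 0.1]
force: [8.2, -1.5, -4.2]
grip_width: 17.7
clock: 7.7
position: [448.5, 158.4, 103.7]
eef_rot: [-180.0, -0.1, 0.0]
force: [6.7, 6.3, -5.9]
grip_width: 17.6
clock: 8.12
position: [463.6, 136.4, 103.7]
eef_rot: [-180.0, -0.0, 0.0]
force: [5.7, 2.8, -2.1]
grip_width: 17.5
[463.48163674 136.53561852 103.64666101] [ 4.59361858  1.92314066 -2.60547118]
```

View pics/s2.png

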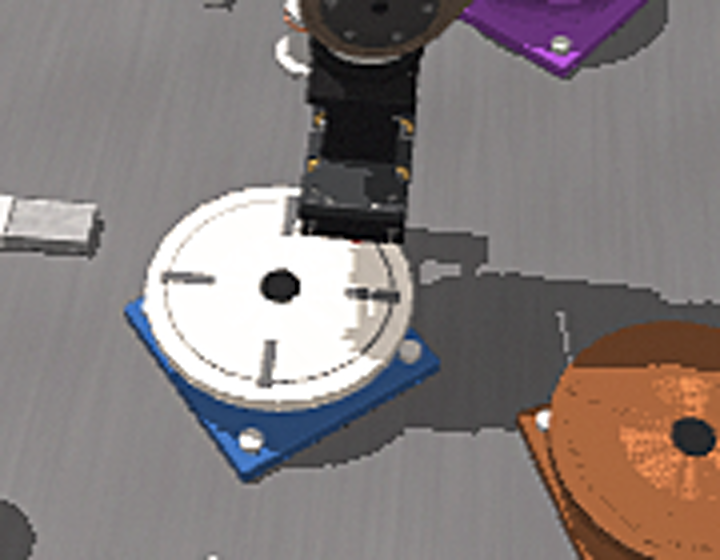

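The plate has gone all the way round: the TCP is back at the start plus about 2°, with low forces. Now I'll release, rise and move over h1.

```bash
python3 -m inch '[[0,0,0,0,0,0,200],[0,0,0,0,0,0,100],[0,0,0,0,0,0,0],[0,0,0,0,0,0,0],[0,0,0,0,0,0,0]]'
python3 -m inch '[[0,0,0,0,0,0,0],[0,0,-0.015,0,0,0,0],[0,0,-0.025,0,0,0,0],[0,0,-0.025,0,0,0,0],[0,0,0,0,0,0,0]]'
python3 -m inch '[[0.0064,0.025,0,0,0,0,0],[0.0064,0.025,0,0,0,0,0],[0.0064,0.025,0,0,0,0,0],[0.0064,0.025,0,0,0,0,0],[0.0064,0.025,0,0,0,0,0]]'
python3 -m inch '[[0.0064,0.025,0,0,0,0,0],[0.0064,0.025,0,0,0,0,0],[0.0064,0.025,0,0,0,0,0],[0.0064,0.025,0,0,0,0,0],[0.0064,0.025,0,0,0,0,0]]'
python3 -m inch '[[0,0,0,0,0,0,0],[0,0,0,0,0,0,0]]'
python3 - <<'E'
from h import *
c=P("wrist"); im=r.get_image("wrist"); o=r.get_obs(); print(o["position"],o["force"])
m=im.copy()
for p in proj("wrist",[[527,-114.2,66],[527,-114.2,0],[484.7,-352.6,66]],c): print(p);cv2.circle(m,tuple(int(x) for x in p),4,(0,255,0),1)
T=r.get_image("top"); np.save("pics/t2.npy",T)
t=cv2.resize(T[140:230,110:230],(512,384)); cv2.imwrite("pics/w2.png",cv2.resize(np.hstack([m,t])[...,::-1],(800,300)))
E
```

```text
clock: 8.58
position: [463.0, 136.4, 103.6]
eef_rot: [180.0, 0.0, 0.1]
force: [-0.1, 0.2, -0.8]
grip_width: 41.9
clock: 9.0
position: [464.7, 136.7, 172.2]
eef_rot: [-180.0, -0.3, 0.1]
force: [0.0, -0.1, -0.5]
grip_width: 74.9
clock: 9.42
position: [495.4, 10.2, 168.3]
eef_rot: [180.0, 0.0, 0.1]
force: [0.3, 0.8, 0.2]
grip_width: 94.9
clock: 9.83
position: [527.5, -114.9, 168.2]
eef_rot: [-180.0, 0.0, 0.0]
force: [-0.4, -0.2, -0.5]
grip_width: 94.9
clock: 10.0
position: [527.3, -114.3, 168.0]
eef_rot: [-180.0, 0.0, -0.1]
force: [-0.5, 0.7, -0.7]
grip_width: 95.0
[ 527.06026518 -113.45972757  168.10963365] [ 0.11995758 -0.49187251 -0.591842  ]
[256.65928932 192.80856877]
[256.74763623 176.36184099]
[484.37526594 230.96788815]
```

View pics/w2.png

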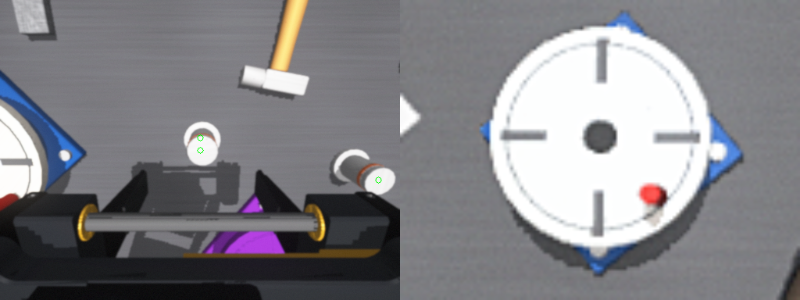

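Wrist view: h1's top is at its predicted pixel, about (200,151) in this view. Top view: the plate and handle are back as they started, and nothing else was disturbed. I'll descend and grasp h1.

```bash
python3 -m inch '[[0,0,0.0255,0,0,0,0],[0,0,0.0255,0,0,0,0],[0,0,0.0255,0,0,0,0],[0,0,0.0255,0,0,0,0],[0,0,0.0255,0,0,0,0]]'
python3 -m inch '[[0,0,0,0,0,0,255],[0,0,0,0,0,0,255],[0,0,0,0,0,0,255],[0,0,0,0,0,0,255],[0,0,0,0,0,0,255]]' 35
python3 -m inch '[[0,0,0,0,0,0,255],[0,0,0,0,0,0,255],[0,0,0,0,0,0,255],[0,0,0,0,0,0,255],[0,0,0,0,0,0,255]]'
python3 -m inch '[[0,0,0,0,0,0,255],[0,0,0,0,0,0,255],[0,0,0,0,0,0,255]]'
python3 -c "
from h import *
o=r.get_obs();print(o['position'],o['force'],o['grip_width'])"
```

```text
clock: 10.52
position: [527.2, -112.3, 40.2]
eef_rot: [180.0, -0.0, 0.1]
force: [1.3, 0.3, -0.2]
grip_width: 95.1
clock: 10.93
position: [528.1, -113.6, 42.6]
eef_rot: [179.9, -0.1, 0.1]
force: [0.2, 0.6, 0.8]
grip_width: 67.3
clock: 11.35
position: [527.8, -113.8, 41.4]
eef_rot: [180.0, -0.0, 0.0]
force: [-0.4, -2.3, 3.8]
grip_width: 39.0
clock: 11.6
position: [527.8, -113.8, 41.4]
eef_rot: [180.0, -0.0, 0.0]
force: [0.0, -2.1, 5.5]
grip_width: 39.0
[ 527.78804805 -113.825254     41.40863207] [ 4.09894827e-03 -2.13568202e+00  5.49111794e+00] 39.022108881373086
```

```bash
python3 -m inch '[[0,0,-0.006,0,0,0,255],[0,0,-0.012,0,0,0,255],[0,0,-0.016,0,0,0,255],[0,0,-0.012,0,0,0,255],[0,0,-0.006,0,0,0,255]]'
python3 -m inch '[[0,0,0,0,0,0,255],[0,0,0,0,0,0,255],[0,0,0,0,0,0,255],[0,0,0,0,0,0,255],[0,0,0,0,0,0,255]]'
python3 -m inch '[[0,0,0,0,0,0,255],[0,0,0,0,0,0,255],[0,0,0,0,0,0,255]]'
python3 -m inch '[[0,0,0,0,0,0,255],[0,0,0,0,0,0,255],[0,0,0,0,0,0,255]]'
```

```text
clock: 12.02
position: [527.6, -113.5, 94.4]
eef_rot: [180.0, -0.0, 0.1]
force: [0.5, 0.2, -2.2]
grip_width: 39.2
clock: 12.43
position: [527.3, -113.5, 92.5]
eef_rot: [-180.0, 0.1, 0.0]
force: [-0.5, -0.1, -2.9]
grip_width: 39.2
clock: 12.68
position: [527.5, -113.6, 93.0]
eef_rot: [180.0, 0.0, 0.0]
force: [0.2, 0.7, -1.9]
grip_width: 39.7
clock: 12.93
position: [527.5, -113.6, 93.1]
eef_rot: [180.0, -0.0, 0.0]
force: [0.7, 0.8, -2.5]
grip_width: 39.2
```

h1 weighs about 2.0–2.4 N, so roughly 0.22 kg, and it should be the light one. I'll set it back where it stood.

```bash
python3 -m inch '[[0,0,0.01,0,0,0,255],[0,0,0.015,0,0,0,255],[0,0,0.014,0,0,0,255],[0,0,0.008,0,0,0,255],[0,0,0.003,0,0,0,255]]'
python3 -m inch '[[0,0,0.0015,0,0,0,255],[0,0,0,0,0,0,255],[0,0,0,0,0,0,255]]'
```

```text
clock: 13.35
position: [526.9, -113.4, 41.5]
eef_rot: [-180.0, 0.1, 0.0]
force: [0.2, -0.1, -2.8]
grip_width: 39.4
clock: 13.6
position: [527.7, -113.6, 41.9]
eef_rot: [180.0, -0.0, 0.0]
force: [-0.6, 0.2, -2.3]
grip_width: 39.3
```

```bash
python3 -m inch '[[0,0,0.0007,0,0,0,255],[0,0,0,0,0,0,255],[0,0,0,0,0,0,255],[0,0,0,0,0,0,255]]'
```

```text
clock: 13.93
position: [527.8, -113.7, 41.4]
eef_rot: [180.0, -0.1, 0.0]
force: [-0.8, -0.1, 5.5]
grip_width: 39.3
```

```bash
python3 -m inch '[[0,0,0,0,0,0,190],[0,0,0,0,0,0,100],[0,0,0,0,0,0,0],[0,0,0,0,0,0,0],[0,0,0,0,0,0,0]]'
python3 -m inch '[[0,0,0,0,0,0,0],[0,0,0,0,0,0,0],[0,0,-0.015,0,0,0,0],[0,0,-0.03,0,0,0,0],[0,0,-0.03,0,0,0,0]]'
python3 -m inch '[[0,0,-0.03,0,0,0,0],[0,0,-0.023,0,0,0,0],[-0.0043,0.0239,0,0,0,0,0],[-0.0043,0.0239,0,0,0,0,0],[-0.0043,0.0239,0,0,0,0,0]]'
python3 -m inch '[[-0.0043,0.0239,0,0,0,0,0],[-0.0043,0.0239,0,0,0,0,0],[-0.0043,0.0239,0,0,0,0,0],[-0.0043,0.0239,0,0,0,0,0],[-0.0043,0.0239,0,0,0,0,0]]'
python3 -m inch '[[-0.0043,0.0239,0,0,0,0,0],[-0.0043,0.0239,0,0,0,0,0],[0,0,0,0,0,0,0],[0,0,0,0,0,0,0]]'
python3 - <<'E'
from h import *
c=P("wrist"); im=r.get_image("wrist"); o=r.get_obs(); print(o["position"],o["force"])
m=im.copy()
for p in proj("wrist",[[484.7,-352.6,66],[527.5,-113.8,66]],c): print(p);cv2.circle(m,tuple(int(x) for x in p),4,(0,255,0),1)
T=r.get_image("side")
t=cv2.resize(T[100:250,180:380],(512,384)); cv2.imwrite("pics/w3.png",cv2.resize(np.hstack([m,t])[...,::-1],(800,300)))
E
```

```text
clock: 14.35
position: [527.6, -113.6, 40.8]
eef_rot: [180.0, -0.0, 0.0]
force: [-0.8, -0.4, 0.6]
grip_width: 60.8
clock: 14.77
position: [526.9, -113.4, 116.0]
eef_rot: [-180.0, 0.1, 0.0]
force: [1.2, -0.5, 0.4]
grip_width: 92.4
clock: 15.18
position: [514.6, -185.9, 169.6]
eef_rot: [180.0, -0.1, 0.1]
force: [-0.6, 0.4, 0.7]
grip_width: 94.8
clock: 15.6
position: [492.8, -305.9, 168.9]
eef_rot: [-180.0, 0.0, 0.0]
force: [0.3, 0.0, 0.4]
grip_width: 95.2
clock: 15.93
position: [484.2, -353.3, 168.6]
eef_rot: [-180.0, 0.0, -0.1]
force: [-1.4, 0.7, 0.2]
grip_width: 95.0
[ 484.45511909 -352.4130487   168.66578269] [ 0.01608869  0.15952551 -0.75143256]
[256.10901654 191.95962532]
[  6.35778436 149.59150654]
```

View pics/w3.png

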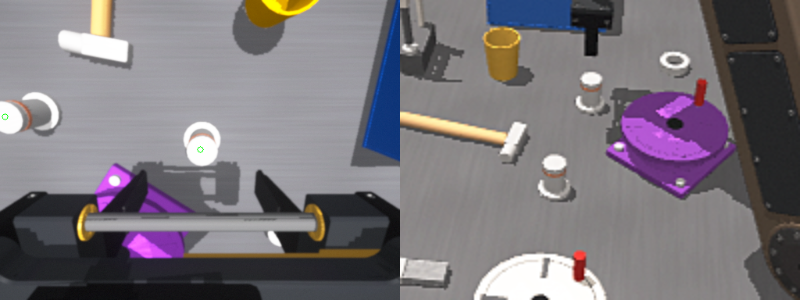

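h1 stands upright where it was, and h2 is centred at its predicted pixel. I'll descend, grasp and lift h2.

```bash
python3 -m inch '[[0,0,0.0255,0,0,0,0],[0,0,0.0255,0,0,0,0],[0,0,0.0255,0,0,0,0],[0,0,0.0255,0,0,0,0],[0,0,0.0255,0,0,0,0]]'
python3 -m inch '[[0,0,0,0,0,0,255],[0,0,0,0,0,0,255],[0,0,0,0,0,0,255],[0,0,0,0,0,0,255],[0,0,0,0,0,0,255]]' 45
python3 -m inch '[[0,0,0,0,0,0,255],[0,0,0,0,0,0,255],[0,0,0,0,0,0,255],[0,0,0,0,0,0,255],[0,0,0,0,0,0,255]]'
python3 -m inch '[[0,0,0,0,0,0,255],[0,0,0,0,0,0,255],[0,0,0,0,0,0,255]]'
python3 -m inch '[[0,0,-0.006,0,0,0,255],[0,0,-0.012,0,0,0,255],[0,0,-0.016,0,0,0,255],[0,0,-0.012,0,0,0,255],[0,0,-0.006,0,0,0,255]]'
python3 -m inch '[[0,0,0,0,0,0,255],[0,0,0,0,0,0,255],[0,0,0,0,0,0,255],[0,0,0,0,0,0,255],[0,0,0,0,0,0,255]]'
python3 -m inch '[[0,0,0,0,0,0,255],[0,0,0,0,0,0,255],[0,0,0,0,0,0,255]]'
```

```text
clock: 16.45
position: [485.1, -351.4, 40.6]
eef_rot: [180.0, -0.0, 0.1]
force: [0.3, -0.2, 0.0]
grip_width: 95.3
clock: 16.87
position: [485.3, -352.9, 43.1]
eef_rot: [179.9, -0.1, 0.1]
force: [-0.0, -0.2, 0.3]
grip_width: 67.0
clock: 17.28
position: [484.9, -353.0, 41.7]
eef_rot: [179.9, -0.0, 0.0]
force: [-0.6, -2.0, 0.6]
grip_width: 38.6
clock: 17.53
position: [484.9, -353.0, 41.6]
eef_rot: [180.0, -0.0, 0.0]
force: [-0.4, -3.5, 2.6]
grip_width: 39.0
clock: 17.95
position: [485.0, -352.6, 95.4]
eef_rot: [179.9, -0.1, 0.1]
force: [-0.4, 0.0, -5.6]
grip_width: 39.2
clock: 18.37
position: [484.5, -352.4, 92.8]
eef_rot: [-180.0, 0.0, 0.0]
force: [0.1, 0.3, -5.2]
grip_width: 39.0
clock: 18.62
position: [484.7, -352.6, 93.3]
eef_rot: [-180.0, 0.0, 0.0]
force: [-0.9, -0.6, -5.5]
grip_width: 39.0
```

h2 weighs about 5.4 N (0.55 kg) against about 2.3 N for h1, so h2 is the heavier. I'll carry it high to the plate centre.

```bash
python3 -m inch '[[0,0,-0.012,0,0,0,255],[0,0,-0.025,0,0,0,255],[0,0,-0.033,0,0,0,255],[0,0,-0.025,0,0,0,255],[0,0,-0.012,0,0,0,255]]'
python3 -m inch '[[0.0006,-0.012,0,0,0,0,255],[0.0013,-0.0245,0,0,0,0,255],[0.0013,-0.0245,0,0,0,0,255],[0.0013,-0.0245,0,0,0,0,255],[0.0013,-0.0245,0,0,0,0,255]]'
python3 -m inch '[[0.0013,-0.0245,0,0,0,0,255],[0.0013,-0.0245,0,0,0,0,255],[0.0013,-0.0245,0,0,0,0,255],[0.0013,-0.0245,0,0,0,0,255],[0.0013,-0.0245,0,0,0,0,255]]'
python3 -m inch '[[0.0013,-0.0245,0,0,0,0,255],[0.0013,-0.0245,0,0,0,0,255],[0.0013,-0.0245,0,0,0,0,255],[0.0013,-0.0245,0,0,0,0,255],[0.0013,-0.0245,0,0,0,0,255]]'
python3 -m inch '[[0.0013,-0.0245,0,0,0,0,255],[0.0013,-0.0245,0,0,0,0,255],[0.0013,-0.0245,0,0,0,0,255],[0.0013,-0.0245,0,0,0,0,255],[0.0013,-0.0245,0,0,0,0,255]]'
python3 -m inch '[[0.0013,-0.0245,0,0,0,0,255],[0.0013,-0.0245,0,0,0,0,255],[0.0006,-0.0125,0,0,0,0,255],[0,0,0,0,0,0,255],[0,0,0,0,0,0,255]]'
python3 -m inch '[[0,0,0,0,0,0,255],[0,0,0,0,0,0,255]]'
```

```text
clock: 19.03
position: [485.4, -353.1, 204.9]
eef_rot: [179.8, -0.2, 0.1]
force: [0.9, 0.3, -5.6]
grip_width: 39.0
clock: 19.45
position: [489.8, -240.7, 200.1]
eef_rot: [-180.0, 0.0, 0.0]
force: [1.1, 0.0, -6.3]
grip_width: 38.9
clock: 19.87
position: [496.1, -118.2, 200.2]
eef_rot: [-180.0, 0.0, 0.0]
force: [0.9, -0.6, -5.8]
grip_width: 39.0
clock: 20.28
position: [502.4, 4.2, 200.2]
eef_rot: [-180.0, 0.0, 0.0]
force: [0.4, -0.1, -5.5]
grip_width: 38.9
clock: 20.7
position: [508.6, 126.5, 200.2]
eef_rot: [180.0, 0.1, 0.1]
force: [0.3, -0.2, -5.2]
grip_width: 38.5
clock: 21.12
position: [512.1, 186.7, 200.1]
eef_rot: [180.0, 0.1, 0.1]
force: [-0.0, -0.2, -5.9]
grip_width: 39.3
clock: 21.28
position: [512.6, 185.5, 200.4]
eef_rot: [180.0, 0.0, -0.0]
force: [0.3, 0.2, -5.4]
grip_width: 39.3
```

```bash
python3 -m inch '[[0.001,-0.0015,0.008,0,0,0,255],[0,0,0.014,0,0,0,255],[0,0,0.016,0,0,0,255],[0,0,0.011,0,0,0,255],[0,0,0.005,0,0,0,255]]'
python3 -m inch '[[0,0,0,0,0,0,255],[0,0,0,0,0,0,255],[0,0,0,0,0,0,255],[0,0,0,0,0,0,255],[0,0,0,0,0,0,255]]'
python3 - <<'E'
from h import *
o=r.get_obs(); print(o["position"],o["force"],o["grip_width"],abs(o["qvel"]).max())
t=r.get_image("top"); s=r.get_image("side"); w=r.get_image("wrist")
cv2.imwrite("pics/f1.png",cv2.resize(np.hstack([s[80:320,150:390],t[100:340,90:330]])[...,::-1],(800,400),interpolation=cv2.INTER_CUBIC))
E
```

```text
clock: 21.7
position: [513.2, 187.2, 144.5]
eef_rot: [180.0, 0.1, -0.0]
force: [-0.3, -0.5, -5.4]
grip_width: 38.5
clock: 22.12
position: [514.0, 188.0, 147.0]
eef_rot: [-180.0, -0.1, 0.0]
force: [-0.7, -0.6, -5.4]
grip_width: 38.7
[513.99351755 187.96188261 146.96524961] [-0.70417213 -0.58657149 -5.43845993] 38.67581560323341 0.20491180934365827
```

View pics/f1.png

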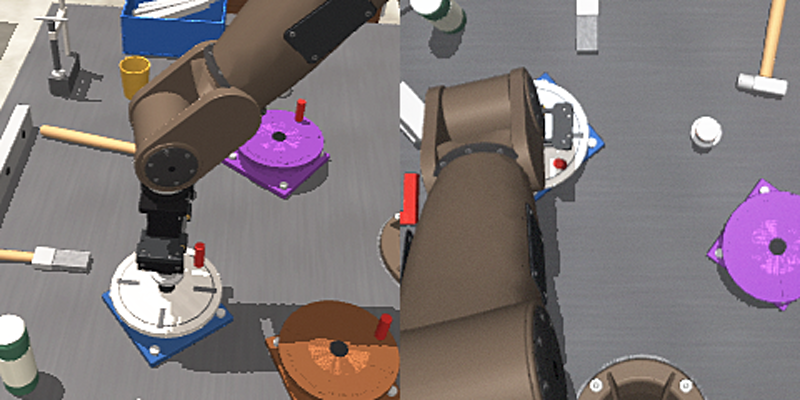

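The blank hangs upright over the black disc, the handle is in place and clear of the gripper, and h1 is standing upright. I'll hand in now.

```bash
python3 -c "
from cell import r
print(r.hand_in())"
```

```text
the job is handed in; nothing more can be done
None
```

I handed the job in at about 22 s of the 72 s allowed; no verdict is reported.

- **Faceplate:** I led it by the red handle one full turn anticlockwise, plus about 2°, and left it there. It ran freely, with no force reading above about 10 N. The slots and handle came back to where they started in the pictures.
- **Weighing:** The nearer blank to the faceplate read about 2.3 N and the farther one about 5.4 N (about 0.55 kg), so the farther one is the heavier. I set the lighter one back upright where it stood, and the side view confirmed it.
- **Final hold:** The heavier blank is upright in the gripper, with the TCP at (514, 188, 147) mm against a plate centre I measured at (513.5, 187). Its underside is about 35 mm above the plate. The wrist force shows only the blank's weight, and in the last views it was clear of the handle.

No check failed. Two limits: the plate's true zero angle could not be seen, so the turn was measured from where the plate stood. The final views also did not show every item on the bench, though none of the moves went near the others.

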